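# Hold a reference cell down in the sprung contact cradle

### The job

Take the round reference cell with the blue collar out of its cork ring and set it upright, bulb down, in the white sprung ring of the aluminium contact cradle. Push it straight down until the ring is near the bottom of its spring travel, and finish while still holding it pressed down there, so the reading can be taken: do not let go. Do not tip the cell over, and leave the other cells and the loose things on the bench where they are.

Things in the scene. Friction and masses are not known exactly. Their poses are not given: they have to be found in the camera images.
- cell_blue: steel bulb, 70 mm wide, centre 38 mm above the origin; brass foot 24 mm wide; blue collar 44 mm wide, 66 to 80 mm up; upright grey neck 26 mm wide, 80 to 140 mm up (grip here), blue band near its top; 12 mm brass pin to 150 mm. About 0.2 kg. Origin: centre of the foot's underside; z up the neck. Starts upright in a cork ring (80 mm wide, 16 mm high, fixed), origin 5 mm above the bench.
- cell_red: same shape and size as the blue cell, but with a red collar and red band; stands in another cork ring. Origin: centre of its underside, z up along the neck. A bystander: leave it.
- cell_yellow: same shape and size as the blue cell, but with a yellow collar and yellow band; stands in another cork ring. Origin: centre of its underside, z up along the neck. A bystander: leave it.
- cradle: fixed aluminium plate 130 x 130 x 12 mm with three steel guide posts (7 mm thick, tops 97 mm above the bench, on a 50 mm radius about the centre) carrying the sprung white ring; black contact block in the middle, top 33 mm above the bench. Origin: centre of the plate's underside, on the ring's axis; z up.
- cradle_seat (a point): centre of the white ring's top face (ring 74 mm outside, 50 mm hole, 10 mm thick, with three ears on the posts); moves down with the ring, 85 mm above the bench when free. A cell's bulb sits in the hole: seated upright, the cell's origin is 13.5 mm below this point.
- cradle_ring (a joint): how far the ring is pressed down: 0 m free at the top, 0.024 m at the bottom stop. Springs push up with 6 N at the top, growing evenly to 12 N at the bottom; a cell's own weight does not press it down.
- meter: hand-held meter lying flat, grey, 150 x 78 x 40 mm; origin: centre of its underside. Loose bystander; leave it.
- screwdriver: screwdriver lying on the bench, 180 mm long; its x axis runs along it. Loose bystander; leave it.
- adapter: small brass adapter, 36 mm wide, 30 mm high; origin: centre of its underside. Loose bystander; leave it.
- jar: white jar with black cap, 60 mm wide, 80 mm high; origin: centre of its underside. Loose bystander; leave it.
- mouse: black computer mouse 105 x 60 x 33 mm; origin: centre of its underside. Loose bystander; leave it.
Not all that is in view belongs to the job. Of the things shaped like the cradle, the aluminium one is meant.

How it is judged:
By the outcome, as a careful person would: the job done as asked, in the order asked, and still so for the second after the job is handed in, while the arm keeps its last pose, push and grip.
It also fails if it takes over 48 s, if anything falls off the work surface, if the arm or the gripper's body presses on something with over 40 N, if the wrist force passes 120 N, or if a joint passes its speed limit or range.

### The arm

A 6-joint arm with a two-finger parallel gripper is mounted at the origin on the work surface. World frame = base frame: x ahead of the robot, y to its left, z up, the work surface at z = 0. Lengths are in m, angles in rad, forces in N, time in s.
With the tool pointing down it reaches from about 0.375 to 0.9 m from the base axis. Payload 3.1 kg.
Tool frame: the origin (TCP) lies at the very end of the fingers, on their centre line; the grasp point (between the pads) lies 19 mm behind it (hold_point_z is the distance from the TCP to the grasp point, in m); z points along the fingers, x is the direction in which the jaws open and shut, and the axes are right-handed (so a half turn about z gives the same grasp; the last joint's range is limited). The gripper opens to 87 mm and grips with 3 to 60 N. Pads are 19 mm wide; open, the fingers measure 117 mm over their backs; the gripper's body (75 mm by 190 mm) begins 51 mm behind the grasp point.
Start: joints at [1.093, 0.527, 1.433, -0, 1.181, -0.178], TCP at [0.185, 0.597, 0.223] pointing down, gripper open.
Joint ranges: [-3.08, 3.08], [-0.75, 2.2], [0.22, 2.44], [-1.43, 4.57], [0, 2.65], [-2.85, 2.85]. Speed limits (rad/s): [2.79, 2.79, 3.14, 3.14, 3.14, 3.14].

### API

Orientations are given as a unit quaternion [x, y, z, w].
In Python, from rig import * gives the robot as it stands.
- The arm moves only by the tool carry_out, never from a script. Its argument "deltas" is a list of rows, each a list of 7 numbers: the closure, from -1 (fully open) to 1 (shut), then the shift along the tool's x, y, z in units of 25 mm (1.0 is 25 mm), then the turn, a rotation vector about the tool's x, y, z in degrees. In form: [[jaw, x, y, z, rx, ry, rz], ...]. A call has 1 to 8 rows; each row is the pose to reach, as a shift and turn from the pose commanded when the call began, along the tool's axes at that moment; what a row does not reach only later rows make up. A row lasts 1/10 s, in which the tool goes at most 50 mm and 8.59 degrees, less where a joint would pass 70% of its speed; a pose out of reach is approached as far as the arm can. A call with a gripper value outside its range is refused whole. The fingers move at their own pace and stop on an object; "force" is the grip in N (left out, the last holds). Time passes only in rows, so rows that repeat a pose let the fingers close. It gives the time, the measured TCP pose, the force and the opening at its end, in the units of the state.
- get_obs(): the state, without advancing time (a new reading comes with each control period).
- camera(name): name is "scene" or "top" or "wrist"; returns (picture, depth): 420x560x3 uint8, red, green, blue; 420x560 float32, m along the optical axis (not along the pixel's ray), 0 where there is no reading.
- camera_info(name): a dict with "mtx" (3x3 intrinsics, pixels), "origin" and "rotation" of the camera in the world. Camera axes: x right, y down, z forward; pixel columns grow to the right and rows downward; lengths in m; the calibration is good to about 2 mm. The wrist camera is an equidistant fisheye: a pixel r from the principal point sees the ray r / f radians off the axis. A picture is of the moment at which its call begins: read the wrist's pose just before it. camera_info takes no time and is no camera call; for the wrist camera it gives the pose at the moment of the call.
- hand_in(): hands the job in, once; it reports no verdict.
Trained networks look in the newest picture that a camera, given by its name, has taken for a name from the list of things; names that differ only in an ending like _2 or _b are one class to them, and where a whole thing is asked for, a point or a joint stands for the part that bears it (a point fixed in the world has none). Each returns a list of dicts, best first, with "score" (0 to 1); they miss things now and then, are a little off and sometimes report something else, mostly with a low value. They report only what shows in the picture. A call takes as long as a camera call. They do not tell look-alikes from the thing itself.
- spot_in(camera, target): "pixel" ([row, column] in pixels, amid what is visible of it).
The state is a dict: "time": time; "q": joint angles; "joint_velocities": joint speeds; "joint_torque": joint torques, N m; "position": TCP position; "tool_rot": TCP orientation; "ft_force": force on the tool from outside, world axes, zero at the start; "moment": the same for the moment, N m; "grip_width": finger opening in m.
Only numpy, scipy, OpenCV 4.12 (cv2) and the standard library are available. Lean on these libraries where they do the work, as an engineer would, in place of code of your own. Each camera call takes 0.05 s, during which the arm holds its last target.

## Working session

There is one attempt and no reset: what is moved stays moved. The work goes in short steps, Python scripts to look and compute and a tool call to move; the robot and the scene stay as the last step left them, time stands still between calls to the robot, and variables do not carry over. Pictures are saved under pics/ and viewed, and the job is handed in when it is done.

Besides the shell and the picture viewer there is one more tool, called after ">>>" as name(argument=value, ...) on one line, values as JSON. carry_out: Moves the arm, as the interface text tells. Its arguments: {"type":"object","properties":{"deltas":{"type":"array"},"force":{"type":"number"}},"required":["deltas"]}

```bash
mkdir -p pics; cat > h.py <<'E'
from rig import *
import numpy as np, cv2
def snap(cam,fn):
    p,d=camera(cam); cv2.imwrite('pics/'+fn,cv2.cvtColor(p,cv2.COLOR_RGB2BGR)); np.save(cam+'_d.npy',d); return p,d
def world(cam,r,c,d,info=None):
    i=info or camera_info(cam); K=np.array(i['mtx']); 
    v=np.array([(c-K[0,2])/K[0,0],(r-K[1,2])/K[1,1],1.])*d
    return np.array(i['rotation'])@v+np.array(i['origin'])
E
python3 - <<'E'
from h import *
print(get_obs())
for c in ('scene','top'):
    p,d=snap(c,c+'1.png'); i=camera_info(c); print(c,i)
    for n in ('cell_blue','cradle','cradle_seat'):
        for s in spot_in(c,n):
            r,q=map(int,s['pixel']); print(n,s, d[r,q], world(c,r,q,d[r,q]).round(3))
E
```

```text
{'time': 0.0, 'q': array([ 1.09252750e+00,  5.28441980e-01,  1.43393982e+00, -1.59340319e-05,
        1.18140670e+00, -1.78529171e-01]), 'joint_velocities': array([ 1.02994551e-03,  1.74790280e-05, -7.80173429e-04,  5.42646725e-04,
        9.63640610e-04, -1.36103752e-03]), 'joint_torque': array([ 4.27174145e-04, -4.40038848e+01, -1.76591957e+01,  6.34618755e-02,
        5.82816044e-02, -1.77413253e-04]), 'position': array([0.18418419, 0.59645225, 0.22157458]), 'tool_rot': array([ 8.04755901e-01,  5.93604864e-01, -9.82002929e-04,  4.91077165e-04]), 'ft_force': array([ 0.54991624,  0.23013523, -0.19692991]), 'moment': array([ 0.04125322,  0.0387585 , -0.00261101]), 'grip_width': 0.08732658576869301}
scene {'mtx': array([[412.14352637,   0.        , 284.87308542],
       [  0.        , 412.14352637, 213.25122563],
       [  0.        ,   0.        ,   1.        ]]), 'origin': array([ 1.12300192, -0.43154869,  0.91384521]), 'rotation': array([ 0.84435621,  0.4145713 , -0.14816206, -0.30535427])}Traceback (most recent call last):
  File "<stdin>", line 7, in <module>
  File "h.py", line 8, in world
    return np.array(i['rotation'])@v+np.array(i['origin'])
           ~~~~~~~~~~~~~~~~~~~~~~~^~
ValueError: matmul: Input operand 1 has a mismatch in its core dimension 0, with gufunc signature (n?,k),(k,m?)->(n?,m?) (size 3 is different from 4)
```

```bash
sed -i "s/np.array(i\['rotation'\])@v/R.from_quat(i['rotation']).apply(v)/; 1i from scipy.spatial.transform import Rotation as R" h.py
python3 - <<'E'
from h import *
for c in ('scene','top'):
    p,d=snap(c,c+'1.png'); i=camera_info(c); print(c,i)
    for n in ('cell_blue','cradle','cradle_seat'):
        for s in spot_in(c,n):
            r,q=map(int,s['pixel']); print(n,s, d[r,q], world(c,r,q,d[r,q]).round(3))
E
```

```text
scene {'mtx': array([[412.14352637,   0.        , 284.87308542],
       [  0.        , 412.14352637, 213.25122563],
       [  0.        ,   0.        ,   1.        ]]), 'origin': array([ 1.12300192, -0.43154869,  0.91384521]), 'rotation': array([ 0.84435621,  0.4145713 , -0.14816206, -0.30535427])}
cell_blue {'pixel': [185.4, 360.1], 'score': 0.71} 1.1580892 [0.621 0.228 0.074]
cradle {'pixel': [349.0, 126.8], 'score': 0.92} 0.8505525 [ 0.665 -0.488  0.079]
cradle {'pixel': [268.7, 214.3], 'score': 0.66} 0.9706401 [ 0.611 -0.243  0.084]
cradle_seat {'pixel': [344.6, 124.5], 'score': 0.94} 0.85192823 [ 0.655 -0.487  0.085]
top {'mtx': array([[399.87531357,   0.        , 282.23173077],
       [  0.        , 399.87531357, 204.92614686],
       [  0.        ,   0.        ,   1.        ]]), 'origin': array([0.49815788, 0.00145894, 1.1290578 ]), 'rotation': array([-0.70132227,  0.71197795, -0.02894489,  0.01991631])}
cell_blue {'pixel': [194.6, 185.3], 'score': 0.78} 1.013545 [0.599 0.234 0.117]
cradle {'pixel': [178.3, 450.1], 'score': 0.81} 1.0575912 [ 0.635 -0.457  0.084]
cradle {'pixel': [202.5, 357.0], 'score': 0.77} 1.1053079 [ 0.579 -0.22   0.03 ]
cradle {'pixel': [222.1, 121.4], 'score': 0.3} 1.0439497 [0.532 0.409 0.079]
cradle_seat {'pixel': [176.7, 453.3], 'score': 0.68} 1.055648 [ 0.64  -0.464  0.087]
cradle_seat {'pixel': [261.8, 381.0], 'score': 0.65} 1.0264848 [ 0.421 -0.264  0.098]
cradle_seat {'pixel': [203.3, 353.4], 'score': 0.55} 1.0514427 [ 0.573 -0.199  0.083]
```

View pics/scene1.png

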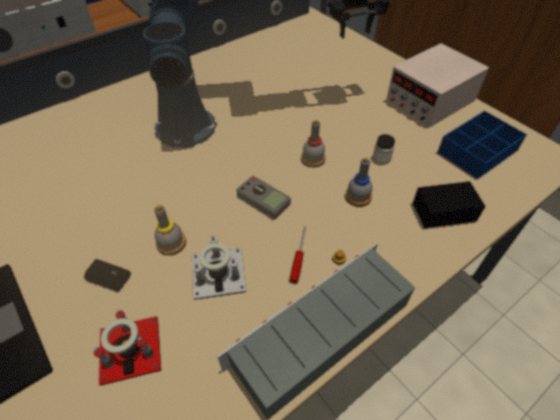

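View pics/top1.png

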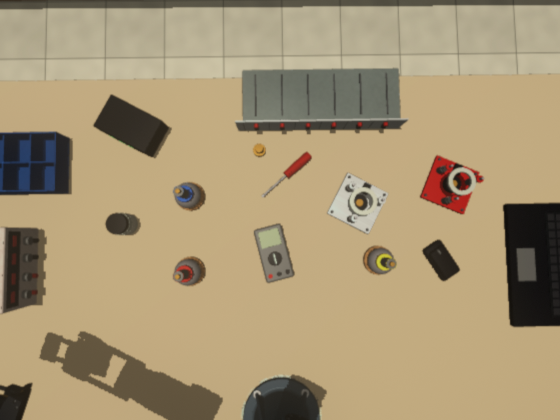

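The scene view shows the blue cell at about (185,360) and the aluminium cradle at (270,215). The red cradle at (345,125) is a look-alike. In the top view the blue cell is at (195,187) and the aluminium cradle's ring at (203,358). Next I'll fit both from point clouds.

```bash
cat >> h.py <<'E'
def cloud(cam,d,info=None):
    i=info or camera_info(cam); K=np.array(i['mtx']); r,c=np.nonzero(d>0); z=d[r,c]
    v=np.stack([(c-K[0,2])/K[0,0],(r-K[1,2])/K[1,1],np.ones(len(r))],1)*z[:,None]
    return R.from_quat(i['rotation']).apply(v)+np.array(i['origin']),r,c
from scipy.optimize import least_squares
def circ(P,r=None,x0=None):
    if x0 is None: x0=P.mean(0)[:2]
    f=lambda s:np.hypot(P[:,0]-s[0],P[:,1]-s[1])-(r if r else s[2])
    return least_squares(f,list(x0)+([] if r else [.03]),loss='soft_l1',f_scale=.001)
E
python3 - <<'E'
from h import *
for cam in('scene','top'):
    d=np.load(cam+'_d.npy');P,r,c=cloud(cam,d)
    b=P[(abs(P[:,2])<.01)&(abs(P[:,0]-.5)<.3)&(abs(P[:,1])<.3)];print(cam,'bench z',np.median(b[:,2]))
    n=np.hypot(P[:,0]-.61,P[:,1]-.232)<.06
    for lo,hi,rr in((.09,.14,.013),(.13,.16,None),(.02,.065,None)):
        Q=P[n&(P[:,2]>lo)&(P[:,2]<hi)]
        if len(Q)<5: print(lo,len(Q));continue
        s=circ(Q,rr);print('cell',lo,len(Q),Q.mean(0).round(4),s.x.round(4),np.sqrt(2*s.cost/len(Q)).round(4),Q[:,2].max())
    Q=P[(np.hypot(P[:,0]-.59,P[:,1]+.215)<.07)]
    Q=Q[(Q[:,2]>.08)&(Q[:,2]<.089)]
    f=lambda s:np.maximum(abs(np.hypot(Q[:,0]-s[0],Q[:,1]-s[1])-.031)-.006,0)
    s=least_squares(f,Q.mean(0)[:2],loss='soft_l1',f_scale=.001);print('ring',len(Q),np.median(Q[:,2]),Q.mean(0),s.x.round(4),s.cost)
    s2=circ(Q,.031,s.x);print(s2.x)
    # height histogram
    A=P[np.hypot(P[:,0]-.58,P[:,1]+.21)<.1];print(np.histogram(A[:,2],bins=np.arange(-.005,.15,.01)))
E
```

```text
scene bench z -0.0015382478823938173
cell 0.09 124 [0.6126 0.238  0.115 ] [0.6065 0.2462] 0.001 0.13996853337678883
cell 0.13 83 [0.6101 0.2411 0.1428] [0.6099 0.242  0.0085] 0.002 0.15528826053875622
cell 0.02 283 [0.6205 0.2278 0.0505] [0.6082 0.2439 0.0307] 0.002 0.0649900029976681
ring 421 0.08302694958798373 [ 0.58230978 -0.22616438  0.08310807] [ 0.5809 -0.2258] 0.0007911717937585654
[ 0.58077183 -0.22533612]
(array([1566, 1345,  176,  217,   84,   27,   20,   35,  495,   67,   14,
          0,    0,    0,    0]), array([-0.005,  0.005,  0.015,  0.025,  0.035,  0.045,  0.055,  0.065,
        0.075,  0.085,  0.095,  0.105,  0.115,  0.125,  0.135,  0.145]))
top bench z -0.00015408992228560514
cell 0.09 49 [0.6022 0.2359 0.1146] [0.606 0.245] 0.0003 0.13937349262371557
cell 0.13 98 [0.6051 0.243  0.1456] [0.6058 0.2446 0.0096] 0.002 0.15710428845324176
cell 0.02 215 [0.6002 0.2322 0.0554] [0.6052 0.2434 0.0309] 0.0018 0.0649610650618
ring 417 0.08433148185567685 [ 0.57930954 -0.22501114  0.08431078] [ 0.5795 -0.2249] 0.0009388309175345398
[ 0.57914239 -0.22520385]
(array([1711, 1237,  142,  194,   39,    8,    5,    3,  321,  177,   14,
          0,    0,    0,    0]), array([-0.005,  0.005,  0.015,  0.025,  0.035,  0.045,  0.055,  0.065,
        0.075,  0.085,  0.095,  0.105,  0.115,  0.125,  0.135,  0.145]))
```

```bash
cat >> h.py <<'E'
def to(x,y,z):
    o=get_obs(); q=R.from_quat(o['tool_rot']); d=q.inv().apply(np.array([x,y,z])-o['position'])/.025
    print('t',o['time'],'pos',o['position'].round(4),'F',o['ft_force'].round(2),'w',round(o['grip_width'],4),'zax',q.apply([0,0,1]).round(4),'delta',d.round(3)); return d
E
python3 -c "
from h import *
to(.606,.245,.222)"
```

```text
t 0.5 pos [0.1845 0.5971 0.2225] F [-0.09 -0.42  0.63] w 0.0873 zax [-0.e+00 -1.e-04 -1.e+00] delta [-8.476 20.266  0.021]
```

>>> carry_out(deltas=[[-1,-0.4,0.9,0,0,0,0],[-1,-1.1,2.6,0,0,0,0],[-1,-1.8,4.3,0,0,0,0],[-1,-2.5,6.0,0,0,0,0],[-1,-3.2,7.7,0,0,0,0],[-1,-3.9,9.4,0,0,0,0],[-1,-4.6,11.1,0,0,0,0],[-1,-5.2,12.4,0,0,0,0]])

```text
time: 1.3
position: [0.4446, 0.3797, 0.2228]
tool_rot: [0.805, 0.593, 0.001, 0.0]
ft_force: [0.2, -0.3, -0.8]
grip_width: 0.087
```

>>> carry_out(deltas=[[-1,-0.4,1.0,0,0,0,0],[-1,-1.1,2.7,0,0,0,0],[-1,-1.8,4.4,0,0,0,0],[-1,-2.5,6.0,0,0,0,0],[-1,-3.0,7.2,0,0,0,0],[-1,-3.28,7.85,0,0,0,0],[-1,-3.28,7.85,0,0,0,0],[-1,-3.28,7.85,0,0,0,0]])

```text
time: 2.1
position: [0.6044, 0.2457, 0.2223]
tool_rot: [0.805, 0.594, -0.001, -0.001]
ft_force: [0.0, 1.1, 0.3]
grip_width: 0.0868
```

```bash
python3 - <<'E'
from h import *
to(.606,.245,.094)
i=camera_info('wrist');print(i)
p,d=snap('wrist','w1.png'); print(spot_in('wrist','cell_blue'))
E
```

```text
t 2.1 pos [0.6044 0.2457 0.2223] F [0.   1.1  0.34] w 0.0868 zax [-2.e-03  5.e-04 -1.e+00] delta [-0.008  0.081  5.13 ]
{'mtx': array([[325.1922621,   0.       , 284.6904412],
       [  0.       , 325.1922621, 210.6706646],
       [  0.       ,   0.       ,   1.       ]]), 'origin': array([0.5264497 , 0.26950784, 0.38449429]), 'rotation': array([0.79601108, 0.58680014, 0.08844789, 0.11920122])}
[{'pixel': [193.3, 285.5], 'score': 0.8}]
```

View pics/w1.png

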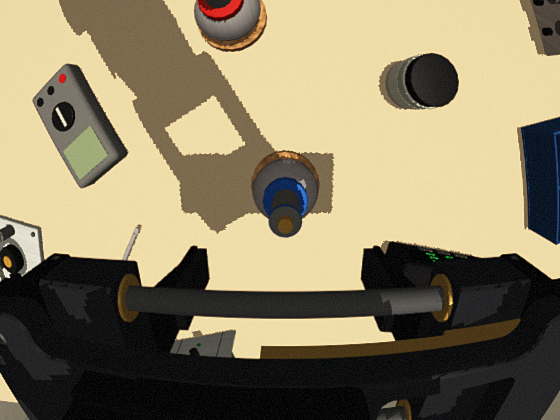

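The wrist view shows the pin top at (227,285), midway between the fingers, whose inner edges are at columns 206 and 363. The blue collar is at (193,285). Next is a fit from the wrist depth.

```bash
cat >> h.py <<'E'
def wcloud(d,i):
    K=np.array(i['mtx']); r,c=np.nonzero(d>0); z=d[r,c]
    u=np.stack([(c-K[0,2])/K[0,0],(r-K[1,2])/K[1,1]],1); th=np.linalg.norm(u,axis=1)+1e-9
    v=np.concatenate([u/th[:,None]*np.tan(th)[:,None],np.ones((len(r),1))],1)*z[:,None]
    return R.from_quat(i['rotation']).apply(v)+np.array(i['origin']),r,c
E
python3 - <<'E'
from h import *
d=np.load('wrist_d.npy');i=camera_info('wrist');P,r,c=wcloud(d,i)
print('bench',np.median(P[(r<140)&(abs(c-300)<30)&(r>60),2]))
n=np.hypot(P[:,0]-.606,P[:,1]-.245)<.05
for lo,hi,rr in((.09,.14,.013),(.02,.065,None),(.148,.16,None),(.139,.146,None)):
    Q=P[n&(P[:,2]>lo)&(P[:,2]<hi)]
    s=circ(Q,rr);print(lo,len(Q),Q.mean(0).round(4),s.x.round(4),np.sqrt(2*s.cost/len(Q)))
E
```

```text
bench 0.00011057337413150625
0.09 372 [0.5948 0.2492 0.1161] [0.6052 0.246 ] 0.0001806624540795385
0.02 1115 [0.5906 0.2504 0.0568] [0.604  0.2464 0.0308] 0.0016631827750684825
0.148 211 [0.6038 0.2463 0.1543] [0.604  0.2463 0.0043] 0.0010823171502659886
0.139 640 [0.603  0.2466 0.1446] [0.6049 0.246  0.0107] 0.001490183545930208
```

>>> carry_out(deltas=[[-1,0,0.02,0.6,0,0,0],[-1,0,0.03,1.6,0,0,0],[-1,0,0.03,2.7,0,0,0],[-1,0,0.03,3.8,0,0,0],[-1,0,0.03,4.6,0,0,0],[-1,0,0.03,5.1,0,0,0],[-1,0,0.03,5.1,0,0,0],[-1,0,0.03,5.1,0,0,0]])

```text
time: 3.0
position: [0.6064, 0.2456, 0.0958]
tool_rot: [0.804, 0.594, 0.0, 0.0]
ft_force: [-0.3, 0.0, 0.3]
grip_width: 0.0869
```

>>> carry_out(deltas=[[0.6,0,0,0,0,0,0],[0.6,0,0,0,0,0,0],[1,0,0,0,0,0,0],[1,0,0,0,0,0,0],[1,0,0,0,0,0,0],[1,0,0,0,0,0,0],[1,0,0,0,0,0,0],[1,0,0,0,0,0,0]], force=40)

```text
time: 3.8
position: [0.6063, 0.2448, 0.095]
tool_rot: [0.805, 0.594, -0.0, -0.0]
ft_force: [0.9, -0.5, -0.5]
grip_width: 0.031
```

```bash
python3 - <<'E'
from h import *
to(.605,.246,.22)
p,d=snap('scene','s2.png'); cv2.imwrite('pics/s2c.png',cv2.resize(cv2.cvtColor(p[90:250,270:450],cv2.COLOR_RGB2BGR),None,fx=3,fy=3))
E
```

```text
t 3.8 pos [0.6063 0.2448 0.095 ] F [ 0.94 -0.54 -0.54] w 0.031 zax [-0. -0. -1.] delta [ 0.03  -0.065 -4.999]
```

View pics/s2c.png

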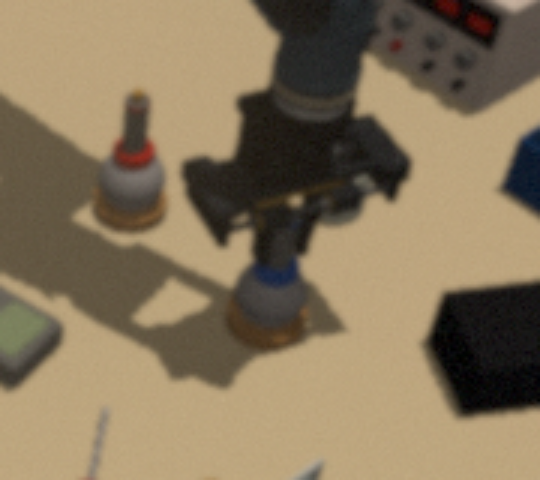

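The fingers are around the neck, but the opening reads 31 mm against a 26 mm neck, so they're still closing.

>>> carry_out(deltas=[[1,0,0,0,0,0,0],[1,0,0,0,0,0,0],[1,0,0,0,0,0,0],[1,0,0,0,0,0,0]])

```text
time: 4.25
position: [0.6063, 0.2449, 0.095]
tool_rot: [0.805, 0.594, 0.0, -0.0]
ft_force: [-1.4, 1.0, -0.4]
grip_width: 0.0253
```

Gripped (25.3 mm). Lifting.

>>> carry_out(deltas=[[1,0,0,-0.3,0,0,0],[1,0,0,-0.9,0,0,0],[1,0,0,-1.8,0,0,0],[1,0,0,-2.8,0,0,0],[1,0,0,-3.8,0,0,0],[1,0,0,-4.7,0,0,0],[1,0,0,-5.2,0,0,0],[1,0,0,-5.2,0,0,0]])

```text
time: 5.05
position: [0.6077, 0.2451, 0.2281]
tool_rot: [0.805, 0.594, 0.003, 0.001]
ft_force: [0.5, -0.4, -1.4]
grip_width: 0.0254
```

```bash
python3 - <<'E'
from h import *
to(.58,-.2255,.225)
p,d=snap('scene','s3.png'); 
i=camera_info('wrist');p,d=snap('wrist','w3.png')
P,r,c=wcloud(d,i)
o=get_obs()['position'];n=(np.hypot(P[:,0]-o[0],P[:,1]-o[1])<.06)
Q=P[n&(P[:,2]<o[2]-.025)&(P[:,2]>o[2]-.075)];s=circ(Q);print(len(Q),Q[:,2].min(),s.x)
E
```

```text
t 5.05 pos [0.6077 0.2451 0.2281] F [ 0.49 -0.39 -1.41] w 0.0254 zax [ 0.0054  0.0011 -1.    ] delta [-18.313   4.5     0.097]
3424 0.17128778269514164 [0.60465282 0.24544518 0.02942178]
```

View pics/s3.png

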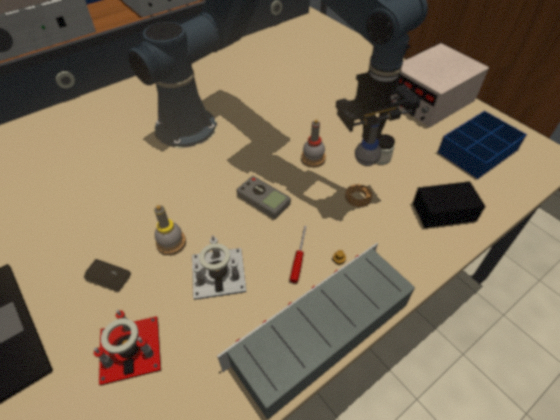

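View pics/w3.png

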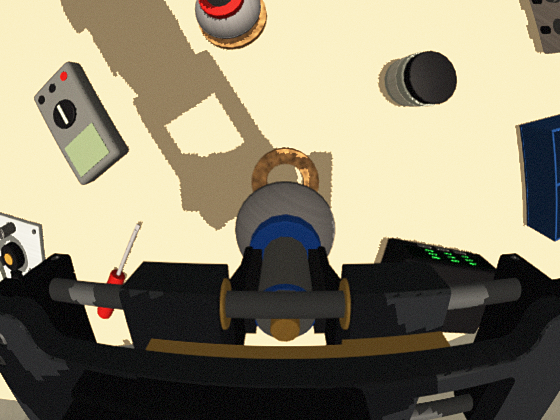

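The blue cell is clear of its cork ring and hangs upright between the fingers. The other items haven't moved. Next I'll carry it to above the aluminium cradle.

>>> carry_out(deltas=[[1,-0.5,0.1,0,0,0,0],[1,-1.4,0.35,0,0,0,0],[1,-2.7,0.65,0,0,0,0],[1,-4.1,1.0,0,0,0,0],[1,-5.5,1.35,0,0,0,0],[1,-6.9,1.7,0,0,0,0],[1,-8.2,2.0,0,0,0,0],[1,-9.2,2.25,0,0,0,0]])

```text
time: 5.95
position: [0.5906, 0.0056, 0.2236]
tool_rot: [0.805, 0.593, -0.002, -0.001]
ft_force: [1.1, -0.5, -2.1]
grip_width: 0.0253
```

>>> carry_out(deltas=[[1,-1.0,0.25,0,0,0,0],[1,-2.4,0.6,0,0,0,0],[1,-3.8,0.95,0,0,0,0],[1,-5.2,1.3,0,0,0,0],[1,-6.6,1.6,0,0,0,0],[1,-7.9,1.95,0,0,0,0],[1,-8.8,2.15,0,0,0,0],[1,-9.1,2.25,0,0,0,0]])

```text
time: 6.75
position: [0.5772, -0.2285, 0.2235]
tool_rot: [0.806, 0.592, -0.001, -0.001]
ft_force: [0.5, 0.4, -1.1]
grip_width: 0.0251
```

>>> carry_out(deltas=[[1,0,0,0,0,0,0],[1,0,0,0,0,0,0],[1,0,0,0,0,0,0]])

```text
time: 7.05
position: [0.5785, -0.2239, 0.2248]
tool_rot: [0.804, 0.594, -0.0, -0.001]
ft_force: [0.9, 0.6, -2.0]
grip_width: 0.0252
```

```bash
cat > m.py <<'E'
from h import *
import sys
t=sys.argv[1]
to(.58,-.2255,.225)
o=get_obs()['position']
def rep(P,cam):
    n=(np.hypot(P[:,0]-o[0],P[:,1]-o[1])<.06)
    Q=P[n&(P[:,2]<o[2]-.03)&(P[:,2]>o[2]-.08)]
    f=lambda s:np.linalg.norm(Q-s,axis=1)-.035
    s=least_squares(f,[o[0],o[1],o[2]-.05],loss='soft_l1',f_scale=.001);print(cam,'bulb',len(Q),s.x.round(4),np.sqrt(2*s.cost/max(1,len(Q))))
    Q=P[(np.hypot(P[:,0]-.58,P[:,1]+.2255)<.05)&(abs(P[:,2]-.085)<.005)]
    if len(Q)>20:
        f=lambda s:np.maximum(abs(np.hypot(Q[:,0]-s[0],Q[:,1]-s[1])-.031)-.006,0)
        s=least_squares(f,[.58,-.2255],loss='soft_l1',f_scale=.001);print(cam,'ring',len(Q),np.median(Q[:,2]),s.x.round(4))
for cam in('scene','top'):
    p,d=snap(cam,cam+t+'.png'); rep(cloud(cam,d)[0],cam)
i=camera_info('wrist');p,d=snap('wrist','w'+t+'.png');rep(wcloud(d,i)[0],'wrist')
E
python3 m.py 4
```

```text
t 7.05 pos [ 0.5785 -0.2239  0.2248] F [ 0.93  0.61 -1.99] w 0.0252 zax [-9.e-04  1.e-03 -1.e+00] delta [-0.044  0.078 -0.009]
scene bulb 436 [ 0.5785 -0.223   0.1706] 0.0008628332465302881
scene ring 326 0.08320776188326795 [ 0.5808 -0.2258]
top bulb 68 [ 0.579  -0.2245  0.1722] 0.0007151692729572324
top ring 108 0.08481653201734585 [ 0.5763 -0.225 ]
wrist bulb 2605 [ 0.5778 -0.2238  0.1723] 0.00036644057641695615
wrist ring 1209 0.08470733352592907 [ 0.5749 -0.2255]
```

View pics/w4.png

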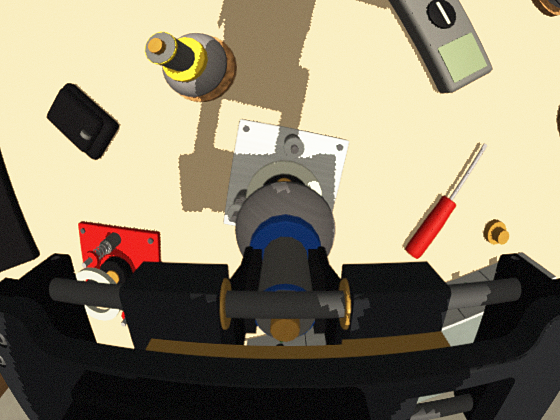

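View pics/scene4.png

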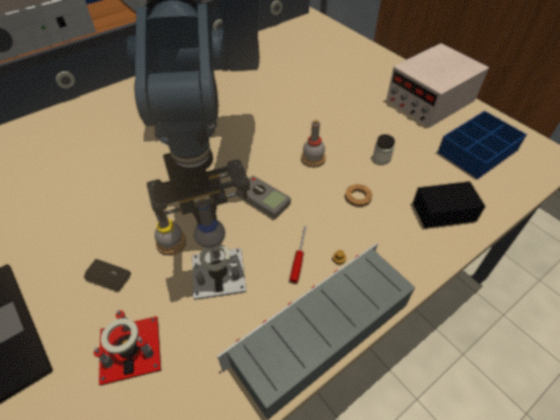

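```bash
cat > ring.py <<'E'
from h import *
def ringfit(P,o,zr):
    o=np.array(o); lam=(zr-o[2])/(P[:,2]-o[2]); X=o+(P-o)*lam[:,None]
    n=(np.hypot(X[:,0]-.58,X[:,1]+.2255)<.048)&(P[:,2]<.091); X=X[n];z=P[n,2]
    on=abs(z-zr)<.006; off=z<zr-.012; best=[]
    for a in np.arange(.572,.588,.0005):
        for b in np.arange(-.234,-.217,.0005):
            rho=np.hypot(X[:,0]-a,X[:,1]-b); ins=(rho>.025)&(rho<.037)
            hole=rho<.025
            w=rho<.040
            best.append((( on&ins).sum()-(off&ins).sum()-(on&hole).sum(),a,b))
    best=np.array(best);k=best[:,0]>=best[:,0].max()-max(2,.005*best[:,0].max())
    return best[k][:,1:].mean(0).round(4),best[k][:,1:].std(0).round(4),best[:,0].max(),on.sum(),off.sum()
if __name__=='__main__':
    for cam in('scene','top','wrist'):
        d=np.load(cam+'_d.npy');i=camera_info(cam);P=(wcloud if cam=='wrist' else cloud)(d,i)[0]
        print(cam,ringfit(P,i['origin'],.083 if cam=='scene' else .0845))
E
python3 ring.py
```

```text
this script no longer has the robot
```

```bash
ls; python3 - <<'E'
from h import *
print(get_obs()['time'])
E
timeout 100 python3 ring.py
```

```text
h.py
m.py
pics
ring.py
scene_d.npy
top_d.npy
wrist_d.npy
7.2
this script no longer has the robot
```

```bash
python3 - <<'E'
from h import *
for cam in('scene','top','wrist'):
    d=np.load(cam+'_d.npy');i=camera_info(cam);P=(wcloud if cam=='wrist' else cloud)(d,i)[0]
    np.savez(cam+'_P.npz',P=P,o=np.array(i['origin']))
E
sed -i 's/^from h import \*/import numpy as np/; /if __name__/,$d' ring.py
cat >> ring.py <<'E'
for cam in('scene','top','wrist'):
    f=np.load(cam+'_P.npz');P=f['P']
    P=P[np.hypot(P[:,0]-.58,P[:,1]+.2255)<.12]
    print(cam,ringfit(P,f['o'],.083 if cam=='scene' else .0845))
E
time timeout 100 python3 ring.py
```

```text
this script no longer has the robotTraceback (most recent call last):
  File "ring.py", line 15, in <module>
    f=np.load(cam+'_P.npz');P=f['P']
    fid = stack.enter_context(open(os.fspath(file), "rb"))
                              ~~~~^^^^^^^^^^^^^^^^^^^^^^^
FileNotFoundError: [Errno 2] No such file or directory: 'scene_P.npz'

real	0m0.282s
user	0m0.530s
sys	0m0.040s
```

```bash
python3 - <<'E'
from h import *
print(get_obs()['time'])
for cam in('scene','top','wrist'):
    print(cam,flush=True)
    i=camera_info(cam); print(np.array(i['origin']),flush=True)
    d=np.load(cam+'_d.npy');P=(wcloud if cam=='wrist' else cloud)(d,i)[0]
    np.savez(cam+'_P.npz',P=P,o=np.array(i['origin']))
E
python3 ring.py
```

```text
7.2
scene
[ 1.12300192 -0.43154869  0.91384521]
this script no longer has the robotTraceback (most recent call last):
  File "ring.py", line 15, in <module>
    f=np.load(cam+'_P.npz');P=f['P']
    fid = stack.enter_context(open(os.fspath(file), "rb"))
                              ~~~~^^^^^^^^^^^^^^^^^^^^^^^
FileNotFoundError: [Errno 2] No such file or directory: 'scene_P.npz'
```

```bash
ls -la; python3 - <<'E'
from h import *
d=np.load('scene_d.npy');print('loaded',d.shape,flush=True)
i=camera_info('scene');print('info',flush=True)
P=cloud('scene',d,i)[0];print('cloud',P.shape,flush=True)
np.savez('a.npz',P=P);print('saved')
E
```

```text
total 2784
drwxr-xr-x  3 agent agent   4096 Dec  7 16:08 .
drwxr-xr-x 23 root  root    4096 Dec  7 16:03 ..
-rw-r--r--  1 agent agent   1578 Dec  7 16:05 h.py
-rw-r--r--  1 agent agent    846 Dec  7 16:07 m.py
drwxr-xr-x  2 agent agent   4096 Dec  7 16:07 pics
-rw-r--r--  1 agent agent    893 Dec  7 16:08 ring.py
-rw-r--r--  1 agent agent 940928 Dec  7 16:07 scene_d.npy
-rw-r--r--  1 agent agent 940928 Dec  7 16:07 top_d.npy
-rw-r--r--  1 agent agent 940928 Dec  7 16:07 wrist_d.npy
loaded (420, 560)
info
cloud (234255, 3)
saved
```

```bash
for c in scene top wrist; do python3 - $c <<'E'
from h import *
import sys
cam=sys.argv[1]
d=np.load(cam+'_d.npy')
i=camera_info(cam)
P=wcloud(d,i)[0] if cam=='wrist' else cloud(cam,d,i)[0]
np.savez(cam+'_P.npz',P=P,o=np.array(i['origin']));print('ok')
E
done; time timeout 100 python3 ring.py; python3 -c "
from rig import *
print(get_obs()['time'])"
```

```text
ok
ok
ok
scene (array([ 0.5815, -0.2253]), array([0.0007, 0.0002]), np.float64(263.0), np.int64(363), np.int64(491))
top (array([ 0.5789, -0.2261]), array([0.0004, 0.0002]), np.float64(92.0), np.int64(108), np.int64(128))
wrist (array([ 0.578 , -0.2255]), array([0., 0.]), np.float64(1046.0), np.int64(1182), np.int64(1618))
7.2
real	0m0.780s
user	0m0.771s
sys	0m0.062s
```

>>> carry_out(deltas=[[1,-0.06,0.04,0.2,0,0,0],[1,-0.06,0.04,0.6,0,0,0],[1,-0.06,0.04,1.1,0,0,0],[1,-0.06,0.04,1.5,0,0,0],[1,-0.06,0.04,1.8,0,0,0],[1,-0.06,0.04,2.0,0,0,0],[1,-0.06,0.04,2.0,0,0,0],[1,-0.06,0.04,2.0,0,0,0]])

```text
time: 8.0
position: [0.5794, -0.2274, 0.1751]
tool_rot: [0.805, 0.594, 0.0, 0.0]
ft_force: [-0.0, 0.9, -2.1]
grip_width: 0.0254
```

```bash
python3 m.py 5;for c in scene top wrist; do python3 - $c <<'E'
from h import *
import sys
cam=sys.argv[1]
d=np.load(cam+'_d.npy')
i=camera_info(cam)
P=wcloud(d,i)[0] if cam=='wrist' else cloud(cam,d,i)[0]
np.savez(cam+'_P.npz',P=P,o=np.array(i['origin']))
E
done; python3 ring.py
```

```text
t 8.0 pos [ 0.5794 -0.2274  0.1751] F [-0.02  0.88 -2.09] w 0.0254 zax [ 3.e-04 -2.e-04 -1.e+00] delta [ 0.079  0.002 -1.995]
scene bulb 396 [ 0.5796 -0.2265  0.1208] 0.0012487656063735557
scene ring 215 0.08339369577643452 [ 0.5806 -0.2259]
top bulb 58 [ 0.5793 -0.228   0.1225] 0.001790596892465102
top ring 86 0.08475836278801507 [ 0.577  -0.2226]
wrist bulb 2737 [ 0.5785 -0.2272  0.1224] 0.001596121385697737
wrist ring 1346 0.08460009154654305 [ 0.5731 -0.2263]
scene (array([ 0.581 , -0.2255]), array([0., 0.]), np.float64(182.0), np.int64(247), np.int64(258))
top (array([ 0.5792, -0.2252]), array([0.0005, 0.0005]), np.float64(71.0), np.int64(89), np.int64(91))
wrist (array([ 0.577, -0.225]), array([0., 0.]), np.float64(1096.0), np.int64(1310), np.int64(1928))
```

```bash
python3 -c "
import cv2
a=cv2.imread('pics/scene5.png')[170:320,140:300];b=cv2.imread('pics/w5.png')[100:350,160:420]
a=cv2.resize(a,(400,400));b=cv2.resize(b,(400,400));cv2.imwrite('pics/c5.png',cv2.hconcat([a,b]))"
```

```text
(no output)
```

View pics/c5.png

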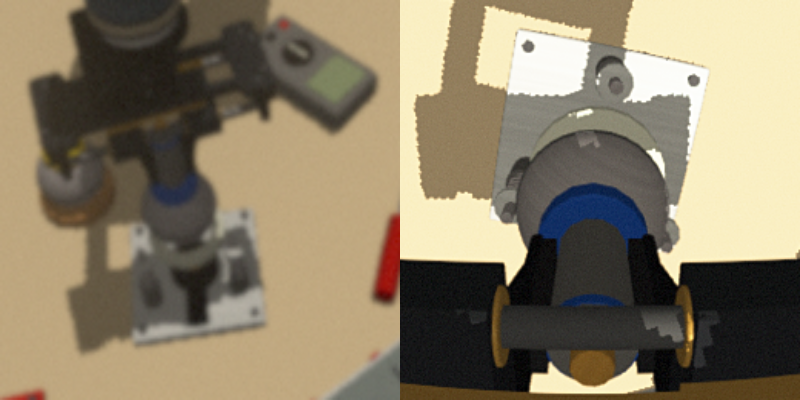

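The left crop shows the bulb over the white ring, and the right one shows the ring around the bulb's rim, inside the posts. I'll shift about 1.8 mm to centre it, then start pressing.

>>> carry_out(deltas=[[1,0.07,0,0.1,0,0,0],[1,0.07,0,0.25,0,0,0],[1,0.07,0,0.4,0,0,0],[1,0.07,0,0.5,0,0,0],[1,0.07,0,0.6,0,0,0],[1,0.07,0,0.7,0,0,0],[1,0.07,0,0.8,0,0,0],[1,0.07,0,0.8,0,0,0]])

```text
time: 8.95
position: [0.5796, -0.2255, 0.1553]
tool_rot: [0.805, 0.594, -0.0, -0.0]
ft_force: [-1.5, 1.1, 4.6]
grip_width: 0.0251
```

```bash
cat > m2.py <<'E'
from h import *
import sys
t=sys.argv[1]
to(.58,-.2255,.140)
o=get_obs()['position'];print(get_obs()['moment'].round(2))
for cam in('scene','wrist'):
    i=camera_info(cam);p,d=snap(cam,cam+t+'.png');P=wcloud(d,i)[0] if cam=='wrist' else cloud(cam,d,i)[0]
    n=(np.hypot(P[:,0]-o[0],P[:,1]-o[1])<.06)
    Q=P[n&(P[:,2]<o[2]-.03)&(P[:,2]>o[2]-.055)]
    Q=Q[np.hypot(Q[:,0]-o[0],Q[:,1]-o[1])<.036]
    f=lambda s:np.linalg.norm(Q-s,axis=1)-.035
    s=least_squares(f,[o[0],o[1],o[2]-.05],loss='soft_l1',f_scale=.001);print(cam,'bulb',len(Q),s.x.round(4),'origin z',s.x[2].round(4)-.038)
    rho=np.hypot(P[:,0]-.5795,P[:,1]+.2255);z=P[(rho<.037)&(rho>.029)&(P[:,2]>.045)&(P[:,2]<.09),2]
    h,e=np.histogram(z,np.arange(.045,.091,.002));print('ring z hist',dict(zip(e.round(3).tolist(),h.tolist())))
E
python3 m2.py 6
```

```text
t 8.95 pos [ 0.5796 -0.2255  0.1553] F [-1.49  1.05  4.59] w 0.0251 zax [-1.e-04  0.e+00 -1.e+00] delta [0.004 0.015 0.611]
[ 0.22  0.41 -0.02]
scene bulb 320 [ 0.5799 -0.2249  0.1007] origin z 0.0627
ring z hist {0.045: 0, 0.047: 0, 0.049: 0, 0.051: 0, 0.053: 0, 0.055: 0, 0.057: 0, 0.059: 0, 0.061: 0, 0.063: 0, 0.065: 2, 0.067: 3, 0.069: 6, 0.071: 12, 0.073: 11, 0.075: 42, 0.077: 51, 0.079: 22, 0.081: 2, 0.083: 1, 0.085: 1, 0.087: 3}
wrist bulb 2516 [ 0.5787 -0.2252  0.1028] origin z 0.0648
ring z hist {0.045: 0, 0.047: 0, 0.049: 0, 0.051: 0, 0.053: 0, 0.055: 0, 0.057: 0, 0.059: 0, 0.061: 0, 0.063: 0, 0.065: 0, 0.067: 0, 0.069: 0, 0.071: 0, 0.073: 0, 0.075: 0, 0.077: 254, 0.079: 305, 0.081: 1, 0.083: 0, 0.085: 0, 0.087: 0}
```

Ring top is at 79 mm and the cell origin at 65 mm, so it's seated and pressed about 6.5 mm with no slip in the grip. Pressing another 15 mm or so.

>>> carry_out(deltas=[[1,0,0,0.1,0,0,0],[1,0,0,0.2,0,0,0],[1,0,0,0.3,0,0,0],[1,0,0,0.4,0,0,0],[1,0,0,0.5,0,0,0],[1,0,0,0.6,0,0,0],[1,0,0,0.62,0,0,0],[1,0,0,0.62,0,0,0]])

```text
time: 9.85
position: [0.5797, -0.2255, 0.1404]
tool_rot: [0.805, 0.594, 0.0, 0.0]
ft_force: [-2.2, 0.7, 10.0]
grip_width: 0.0252
```

```bash
python3 m2.py 7
```

```text
t 9.85 pos [ 0.5797 -0.2255  0.1404] F [-2.17  0.75 10.04] w 0.0252 zax [ 2.e-04 -2.e-04 -1.e+00] delta [0.005 0.011 0.017]
[ 0.31  0.58 -0.02]
scene bulb 318 [ 0.5798 -0.2247  0.086 ] origin z 0.047999999999999994
ring z hist {0.045: 0, 0.047: 0, 0.049: 0, 0.051: 2, 0.053: 4, 0.055: 7, 0.057: 16, 0.059: 16, 0.061: 46, 0.063: 48, 0.065: 11, 0.067: 0, 0.069: 0, 0.071: 1, 0.073: 5, 0.075: 5, 0.077: 8, 0.079: 4, 0.081: 11, 0.083: 3, 0.085: 15, 0.087: 24}
wrist bulb 2491 [ 0.5788 -0.2252  0.088 ] origin z 0.049999999999999996
ring z hist {0.045: 0, 0.047: 0, 0.049: 0, 0.051: 0, 0.053: 0, 0.055: 0, 0.057: 0, 0.059: 0, 0.061: 10, 0.063: 456, 0.065: 100, 0.067: 0, 0.069: 0, 0.071: 0, 0.073: 0, 0.075: 0, 0.077: 0, 0.079: 0, 0.081: 0, 0.083: 0, 0.085: 5, 0.087: 64}
```

View pics/scene7.png

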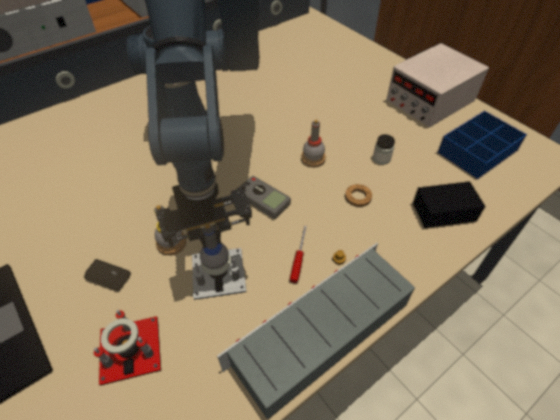

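View pics/wrist7.png

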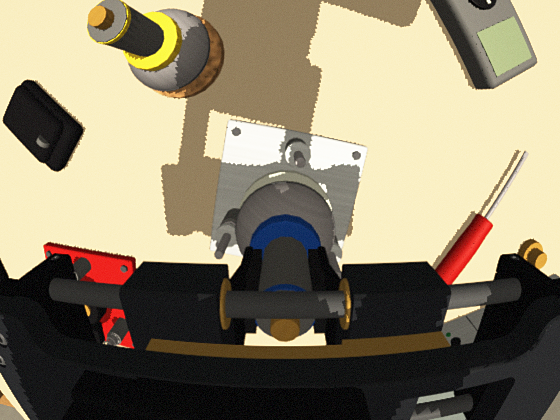

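The cell is upright, the ring is at about 64 mm (roughly 21 mm of travel), and nothing else has moved. I'll go a little further down, then check.

>>> carry_out(deltas=[[1,0,0,0.03,0,0,0],[1,0,0,0.05,0,0,0],[1,0,0,0.05,0,0,0],[1,0,0,0.05,0,0,0],[1,0,0,0.05,0,0,0]])

```text
time: 10.45
position: [0.5797, -0.2255, 0.1394]
tool_rot: [0.805, 0.594, 0.0, 0.0]
ft_force: [-3.0, 1.9, 9.0]
grip_width: 0.0254
```

```bash
python3 m2.py 8
```

```text
t 10.45 pos [ 0.5797 -0.2255  0.1394] F [-3.02  1.88  9.01] w 0.0254 zax [ 3.e-04 -3.e-04 -1.e+00] delta [ 0.005  0.01  -0.023]
[ 0.33  0.66 -0.01]
scene bulb 314 [ 0.5797 -0.2246  0.0851] origin z 0.047099999999999996
ring z hist {0.045: 0, 0.047: 0, 0.049: 0, 0.051: 4, 0.053: 6, 0.055: 6, 0.057: 16, 0.059: 28, 0.061: 58, 0.063: 23, 0.065: 4, 0.067: 1, 0.069: 5, 0.071: 2, 0.073: 3, 0.075: 5, 0.077: 9, 0.079: 5, 0.081: 7, 0.083: 5, 0.085: 26, 0.087: 17}
wrist bulb 2498 [ 0.5788 -0.2253  0.0869] origin z 0.048900000000000006
ring z hist {0.045: 0, 0.047: 0, 0.049: 0, 0.051: 0, 0.053: 0, 0.055: 0, 0.057: 0, 0.059: 0, 0.061: 184, 0.063: 381, 0.065: 3, 0.067: 0, 0.069: 0, 0.071: 0, 0.073: 0, 0.075: 0, 0.077: 0, 0.079: 0, 0.081: 0, 0.083: 1, 0.085: 31, 0.087: 159}
```

```bash
python3 -c "
from rig import *
print(hand_in()); o=get_obs(); print(o['time'],o['position'],o['ft_force'],o['grip_width'])"
```

```text
the job is handed in; nothing more can be done
None
the job is handed in; nothing more can be done
```

I took the blue cell out of its cork ring, set it bulb down in the white ring of the aluminium cradle, and handed in at about 10.5 s with it still gripped and pressed down. The hand-in gave no verdict, and the arm could not be read after it.

- **Press depth:** by the wrist camera the cell's origin is at 48.9 mm, which puts the ring's top face at about 62.5 mm. That is about 22.5 mm of its 24 mm travel.
- **Force:** the upward force read 9 N, or about 11 N with the cell's weight of about 2 N added. The springs should push with about 11.6 N at that depth.
- **Upright and held:** the tool points straight down to within 0.03°, and the grip opening stayed at 25 mm. The cell did not slip in the grip.
- **Other things:** the last scene and wrist pictures I viewed, just before the final 1 mm of press, showed nothing else moved.

**Disagreements:**
- The scene camera put the cell about 2 mm lower than the wrist camera. It also read the bench 1.5 mm low, so I trusted the wrist camera.
- There was a sideways force of about 3.5 N while pressing. I take it as a small centring error of about 1 mm.
- A few of my own analysis scripts stopped with "no longer has the robot" and I reran them. This did not affect the arm.

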